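Take up the slack pressure nut of an etching press

ROBOT

A 7-joint arm with a two-finger parallel gripper is mounted at the origin on the work surface. World frame = base frame: x ahead of the robot, y to its left, z up, the work surface at z = 0. Lengths are in m, angles in rad, forces in N, time in s.
With the tool pointing down it reaches from about 0.425 to 0.925 m from the base axis. Payload 6.8 kg.
Tool frame: the origin (TCP) lies midway between the tips of the shut fingers; the grasp point (between the pads) lies 19 mm behind it; z points along the fingers, y is the line along which they close (so a half turn about z gives the same grasp; the last joint's range is limited). The gripper opens to 85 mm and grips with 20 to 120 N. Pads are 22 mm wide; open, the fingers measure 114 mm over their backs; the gripper's body (76 mm by 85 mm) begins 54 mm behind the grasp point. The pads swing forward as they close: fully open they stand 13 mm farther back than shut.
Start: joints at [-1.41, 0.477, 0.022, 1.555, -0.011, 1.109, -0.083], TCP at [0.179, 0.651, 0.231] pointing down, gripper open.
Joint ranges: [-2.96, 2.96], [-0.34, 2.1], [-1.41, 1.46], [0.24, 2.44], [-1.37, 4.51], [0.17, 1.92], [-2.96, 2.96]. Speed limits (rad/s): [2.39, 2.39, 3.14, 3.14, 3.14, 3.14, 3.14].

INTERFACE

Orientations are given as a rotation vector (axis times angle).
In Python, from bench import r gives the robot as it stands. The module is installed in compiled form; this text tells all that it offers.
- The arm moves only by the tool apply_moves, never from a script. Its argument "rows" is a list of rows, each a list of 6 numbers: the shift along the tool's x, y, z scaled (see below), then the turn, a rotation vector about the tool's x, y, z scaled (see below). A call has 1 to 5 rows; each row is the pose to reach, as a shift and turn from the pose commanded when the call began, along the tool's axes at that moment; what a row does not reach only later rows make up. The controller multiplies each number of a shift by 0.25 m and each number of a turn by 90 degrees. A row lasts 1/8 s, in which the tool goes at most 62.5 mm and 10.7 degrees, less where a joint would pass 70% of its speed; a pose out of reach is approached as far as the arm can. A call with a number of a shift or a turn outside -1 to 1 is refused whole. A call with a gripper value outside its range is refused whole. "claw" is the opening, from 0 (shut) to 1 (fully open), set as the call begins (left out, the last holds). The fingers move at their own pace and stop on an object; "newtons" is the grip in N (left out, the last holds). Time passes only in rows, so rows that repeat a pose let the fingers close. It gives the time, the measured TCP pose, the force, the opening and the grip force at its end, in the units of the state.
- r.get_obs(): the state, without advancing time (a new reading comes with each control period).
- r.grab_frame(name): name is "scene" or "top"; returns a dict with "pixels" (480x640x3 uint8, red, green, blue), "intrinsics" (3x3 intrinsics, pixels), "eye" and "attitude" of the camera in the world. Camera axes: x right, y up, looking along -z (the intrinsics and any distortion apply to the point x, -y, -z); pixel columns grow to the right and rows downward; lengths in m; the calibration is good to about 2 mm. A picture is of the moment at which its call begins. There is no depth.
- r.hand_in(): hands the job in; it is judged then, once.
Trained networks look in a picture, given as the dict that the camera call returned (one of the last four; its "shot" number tells which), for a name from the list of things; names that differ only in an ending like _2 or _b are one class to them, and where a whole thing is asked for, a point or a joint stands for the part that bears it (a point fixed in the world has none). Each returns a list of dicts, best first, with "conf" (0 to 1); they miss things now and then, are a little off and sometimes report something else, mostly with a low value. They report only what shows in the picture. A call takes as long as a camera call.
- r.search_frame(picture, thing): "rect" ([left, top, width, height] in pixels, round what is visible of it).
- r.outline_of(picture, thing): "pixels" (480x640 bool, what is visible of it) and "rect" ([left, top, width, height] in pixels, round what is visible of it).
- r.landmark_of(picture, thing): "point" ([column, row] in pixels: a listed point, or the origin of a listed thing).
The state is a dict: "clock": time; "joints": joint angles; "qvel": joint speeds; "tau": joint torques, N m; "tcp_pos": TCP position; "orientation": TCP orientation; "contact_force": force on the tool from outside, world axes, zero at the start; "moment": the same for the moment, N m; "grip_width": finger opening in m; "gripper_force": force on a finger pad.
Only numpy, scipy, OpenCV 4.12 (cv2) and the standard library are available. Lean on these libraries where they do the work, as an engineer would, in place of code of your own. Each camera call takes 0.05 s, during which the arm holds its last target. There are 200 camera calls.

TASK

One side of the tabletop etching press is slack: the side whose dust cap is off. Take the long T-handled socket wrench from the wooden block, seat it fully over the hex nut at the bottom of that deep bore, feeling for the flats instead of forcing it, and turn the nut clockwise until the roller bears and the nut comes up snug, without over-tightening it. Then lift the wrench out and stand it back in its hole in the block, and leave the other things where they are.

Things in the scene. Friction and masses are not known exactly. Their poses are not given: they have to be found in the camera images.
- wrench_grip (a point): centre of the cross bar of the long T-handled socket wrench (loose, steel, 140 mm tall, about 0.42 kg), which starts upright, socket down, in the wooden block. Bar along this point's x: 120 mm long, 15 wide, 15 high, flat-sided, red sleeves on both ends; z up. A 14 mm shank below it. Gripped hard (50 N) across its middle the bar takes at least 0.6 N m without slipping
- wrench: the same wrench; origin at the centre of its open socket end, 132.5 mm below wrench_grip. The socket is round outside (45 mm, from the foot to 46 mm up); inside a hexagon 31.6 mm across flats, 24 mm deep, with two of its flats facing its +x and -x
- bore_mouth (a point): centre of the mouth of the open bore in the slack pressure housing, a green cast tube, 66 mm outside, on top of one of the press's two columns (the one with no dust cap). Vertical bore, 48 mm in diameter with a 3 mm chamfer, 60 mm deep; mouth 165 mm above the table. z up; x and y follow the press
- slack_side: the open housing itself, origin at the centre of the flat bottom of its bore, 60 mm below bore_mouth. A brass hex nut sits centred on that floor. The wrench is fully seated when its foot meets the floor
- nut_shoulder (a point): centre of the nut at the top of its full hexagon (30 mm across flats), 13 mm above the bore floor; a bevel above it ends at 16.5 mm. How the flats lie is not known: this point does not turn with the nut. A socket out of line rests on the corners with its foot about here; once the hexagons agree (within about 6 degrees; they repeat every 60) it drops to the floor
- bearing_mark (a point): underside of the brass bearing block in the slack column, 60.0 mm below the bore floor at the start. The nut turns freely (0.1 N m) for 1.0 to 2.0 rad clockwise (from above); then the roller bears, torque climbs 2 N m per rad and the block sinks 0.8 mm per rad. Snug is a felt torque of 0.3 to 0.6 N m (60.15 mm); stay under 0.7 (60.34 mm is too far). Let go, it eases back to 60.04 mm
- set_side: the other pressure housing, same size, closed with a black dust cap and already set: origin at the foot of the housing, on top of its column, 60 mm below its rim; the cap and its knob stand 20 mm above the rim (185 mm above the table); 260 mm from the bore floor along the press's y
- press: tabletop etching press, fixed, green castings: bed 340 mm along x, two columns at y = +130 and -130 mm, each 96 by 66 mm and 105 mm high with a housing on top to 165 mm, a steel roller between them, a star handle outside the column at -y. Origin on the table under its middle
- block_hole (a point): floor centre of the round hole in the wooden tool block (130 by 110 mm, 60 mm high, fixed): hole 48 mm in diameter, 48 mm deep, floor 12 mm above the table. The wrench stands in it with its cross bar 144.5 mm above the table
- bottle_mid (a point): centre of a loose blue paint bottle, 66 mm diameter, 170 mm tall, upright; a bystander
- tin_mid (a point): centre of a loose ink tin, 76 mm diameter, 55 mm tall; a bystander
- tray_mid (a point): centre of a loose clear tray of oil pastels, 150 by 200 by 45 mm; a bystander

How it is judged:
On the way, in this order (a step that is already met when the one before it is completed fails the run):
1. the wrench is seated fully over the nut (z of wrench in the frame of slack_side below 0.004 m and horizontal distance between wrench and slack_side below 0.004 m and angle between wrench's own z axis and vertical below 0.1 rad), for 0.1 s.
2. with the wrench on the nut, the nut is turned clockwise until snug (z of bearing_mark in the frame of slack_side below -0.06006 m and z of wrench in the frame of slack_side below 0.013 m), for 0.1 s.
At the end, for the whole second after the job is handed in: the nut has stayed snug (bearing block at least 60.025 mm below the bore floor), and the wrench stands upright (within 0.12 rad) in its hole in the block, foot within 5 mm of the hole's floor and 8 mm of its centre, released (z of bearing_mark in the frame of slack_side below -0.060025 m and horizontal distance between wrench and block_hole below 0.008 m and z of wrench in the frame of block_hole below 0.005 m and angle between wrench's own z axis and vertical below 0.12 rad); the robot touches nothing.
It fails at once if the nut is over-tightened (bearing block more than 60.34 mm below the bore floor) (z of bearing_mark in the frame of slack_side below -0.06034 m).
It fails at once if a bystander is shifted more than 30 mm (distance of any of bottle_mid, tin_mid, tray_mid from where it was at the start of the episode above 0.03 m).
It fails at once if the wrench is forced against the nut or the housing (over 60 N) while it is not yet seated (contact force between wrench and slack_side above 60 N and z of wrench in the frame of slack_side above 0.006 m).
It also fails if it takes over 70 s, if anything falls off the work surface, if the arm or the gripper's body presses on something with over 40 N, if the wrist force passes 120 N, or if a joint passes its speed limit or range.

## Working session

There is one attempt and no reset: what is moved stays moved. The work goes in short steps, Python scripts to look and compute and a tool call to move; the robot and the scene stay as the last step left them, time stands still between calls to the robot, and variables do not carry over. Pictures are saved under pics/ and viewed, at most 10 in all, crops included, and the job is handed in when it is done.

Besides the shell and the picture viewer there is one more tool, called after "Call:" as name([rows], argument=value, ...), one row to a line, values as JSON. apply_moves: Moves the arm, as the interface text tells. Its arguments: {"type":"object","properties":{"rows":{"type":"array","items":{"type":"array","items":{"type":"number"}}},"claw":{"type":"number"},"newtons":{"type":"number"}},"required":["rows"]}

```bash
mkdir -p pics; cat > h.py <<'E'
import numpy as np, cv2
from bench import r
from scipy.spatial.transform import Rotation as R
def Rm(a):
    a=np.array(a,float)
    if a.shape==(3,3): return a
    if a.size==4: return R.from_quat(a).as_matrix()
    return R.from_rotvec(a.ravel()).as_matrix()
def ray(p,uv):
    K=np.array(p["intrinsics"]); d=np.linalg.inv(K)@[uv[0],uv[1],1]
    return np.array(p["eye"]), Rm(p["attitude"])@[d[0],-d[1],-d[2]]
def atz(p,uv,z):
    e,d=ray(p,uv); return e+d*(z-e[2])/d[2]
def tri(obs):
    A=np.zeros((3,3));b=np.zeros(3)
    for p,uv in obs:
        e,d=ray(p,uv);d=d/np.linalg.norm(d);M=np.eye(3)-np.outer(d,d);A+=M;b+=M@e
    return np.linalg.solve(A,b)
def proj(p,X):
    c=Rm(p["attitude"]).T@(np.array(X)-p["eye"]); q=np.array(p["intrinsics"])@[c[0],-c[1],-c[2]]; return q[:2]/q[2]
E
cat > a.py <<'E'
from h import *
np.set_printoptions(precision=4,suppress=True)
P={n:r.grab_frame(n) for n in("scene","top")}
for n,p in P.items():
    cv2.imwrite(f"pics/{n}0.png",p["pixels"][:,:,::-1]); print(n,p["eye"],p["attitude"],[k for k in p],p["intrinsics"])
Z=dict(wrench_grip=.1445,bore_mouth=.165,slack_side=.105,set_side=.105,block_hole=.012,bottle_mid=.085,tin_mid=.0275,tray_mid=.0225,press=0,wrench=.012)
for t,z in Z.items():
    o=[]
    for n,p in P.items():
        l=r.landmark_of(p,t)
        if l: o.append((p,l[0]["point"])); print(t,n,round(l[0]["conf"],2),np.array(l[0]["point"]),atz(p,l[0]["point"],z))
    if len(o)==2: print("   tri",tri(o))
o=r.get_obs(); print({k:np.round(v,4) for k,v in o.items()})
E
python3 a.py
```

```text
scene [ 0.9024 -0.6995  1.1087] [0.6107 0.1661 0.4604] ['pixels', 'intrinsics', 'eye', 'attitude', 'shot'] [[547.7927   0.     320.2723]
 [  0.     547.7927 244.1871]
 [  0.       0.       1.    ]]
top [ 0.3201 -0.0571  1.149 ] [ 0.1861 -0.1803 -1.5006] ['pixels', 'intrinsics', 'eye', 'attitude', 'shot'] [[536.9126   0.     324.4439]
 [  0.     536.9126 240.7105]
 [  0.       0.       1.    ]]
wrench_grip scene 0.59 [361.5 122. ] [0.4795 0.3069 0.1445]
wrench_grip top 0.87 [142.4 276. ] [0.4705 0.2936 0.1445]
   tri [0.4759 0.2984 0.146 ]
bore_mouth scene 0.88 [280.8 266.7] [ 0.5261 -0.1885  0.165 ]
bore_mouth top 0.74 [400.6 257.8] [ 0.532  -0.1903  0.165 ]
   tri [ 0.5296 -0.1905  0.1709]
slack_side scene 0.73 [281.8 285.5] [ 0.5284 -0.197   0.105 ]
slack_side top 0.86 [398. 266.] [ 0.528  -0.1938  0.105 ]
   tri [ 0.5279 -0.1948  0.1019]
set_side scene 0.87 [352.2 208.5] [0.5705 0.0645 0.105 ]
set_side top 0.8 [269.1 237.5] [0.5698 0.0656 0.105 ]
   tri [0.5701 0.0657 0.1035]
block_hole scene 0.93 [354.2 161.2] [0.4711 0.2911 0.012 ]
block_hole top 0.76 [158.9 290.2] [0.4622 0.300
[... 603 characters left out ...]
5501 -0.0679  0.0037]
wrench scene 0.76 [352.8 160. ] [0.4657 0.2935 0.012 ]
wrench top 0.78 [163.9 283.3] [0.4776 0.2919 0.012 ]
   tri [0.473  0.2852 0.0249]
{'clock': np.float64(1.1), 'joints': array([-1.4101,  0.4769,  0.0224,  1.5554, -0.0115,  1.1093, -0.0831]), 'qvel': array([-0.0007, -0.0004,  0.0006, -0.0009,  0.0001, -0.0003, -0.0001]), 'tau': array([  0.0005, -59.6334,   1.6065, -28.1562,   0.0125,   0.0016,
        -0.    ]), 'tcp_pos': array([0.1793, 0.6507, 0.2313]), 'orientation': array([0.4209, 3.1133, 0.    ]), 'contact_force': array([ 0.4008,  0.0894, -0.7776]), 'moment': array([ 0.0379, -0.0168, -0.0653]), 'gripper_force': np.float64(0.0), 'grip_width': np.float64(0.0855)}
```

```bash
python3 - <<'E'
import cv2,numpy as np
s=cv2.imread("pics/scene0.png");t=cv2.imread("pics/top0.png")
a=cv2.resize(t[200:350,80:280],(800,600),interpolation=cv2.INTER_CUBIC)
cv2.imwrite("pics/c1.png",a)
E
```

```text
(no output)
```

View pics/top0.png

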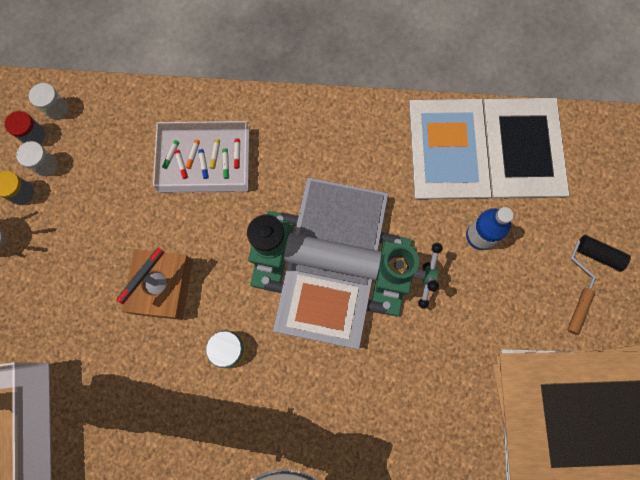

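View pics/scene0.png

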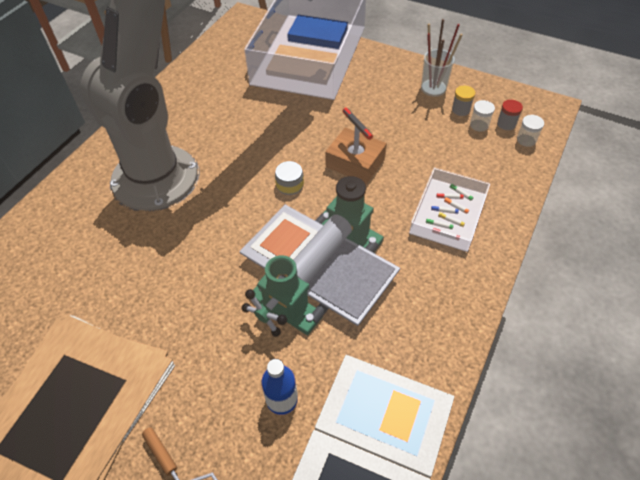

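View pics/c1.png

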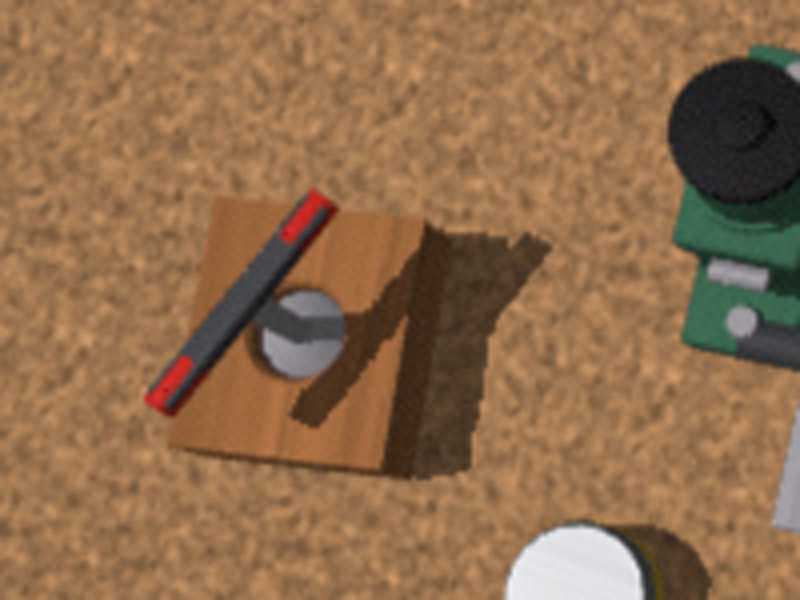

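```bash
cat > b.py <<'E'
from h import *
np.set_printoptions(precision=4,suppress=True)
P={n:r.grab_frame(n) for n in("scene","top")}
C={}
for n,p in P.items():
    g=p["pixels"]; h=cv2.cvtColor(g,cv2.COLOR_RGB2HSV)
    m=((h[:,:,0]<6)|(h[:,:,0]>174))&(h[:,:,1]>190)&(h[:,:,2]>80)
    w=r.search_frame(p,"wrench_grip")[0]["rect"]; print(n,w)
    k=np.zeros_like(m);x,y,ww,hh=[int(v) for v in w];k[y-8:y+hh+8,x-8:x+ww+8]=1;m&=k
    nn,lab,st,ce=cv2.connectedComponentsWithStats(m.astype(np.uint8))
    i=np.argsort(-st[1:,4])[:2]+1; print(ce[i],st[i,4]); C[n]=sorted(ce[i].tolist(),key=lambda c:c[1])
X=[tri([(P["scene"],C["scene"][j]),(P["top"],C["top"][j])]) for j in(0,1)]
Xb=[tri([(P["scene"],C["scene"][1-j]),(P["top"],C["top"][j])]) for j in(0,1)]
print(X,Xb)
for S in(X,Xb):
    d=S[0]-S[1];print("mid",(S[0]+S[1])/2,"len",np.linalg.norm(d),"ang",np.degrees(np.arctan2(d[1],d[0])))
print("top only",[atz(P["top"],c,.148) for c in C["top"]])
# rims
v=[]
for n,p in P.items():
    c=p["pixels"];cv2.imwrite(f"pics/{n}b.png",c[:,:,::-1])
    u=proj(p,[.528,-.192,.165]).astype(int);a=c[u[1]-35:u[1]+40,u[0]-50:u[0]+50,::-1]
    v.append(cv2.resize(a,(800,600),interpolation=cv2.INTER_CUBIC)); print(n,u-[50,35])
cv2.imwrite("pics/c2.png",cv2.resize(np.hstack(v),(800,300),interpolation=cv2.INTER_AREA))
print("sock",atz(P["top"],[155.75,283.3],.058))
E
python3 b.py
```

```text
scene [345.2, 106.2, 25.8, 45.8]
[] []
top [115.8, 245.6, 47.8, 57.1]
[[121.7143 295.6735]
 [155.9792 253.3333]] [49 48]Traceback (most recent call last):
  File "b.py", line 12, in <module>
    X=[tri([(P["scene"],C["scene"][j]),(P["top"],C["top"][j])]) for j in(0,1)]
                        ~~~~~~~~~~^^^
IndexError: list index out of range
```

```bash
sed -i 's/^    m=.*/    f=g.astype(float)+1; m=(f[:,:,0]>2.2*f[:,:,1])\&(f[:,:,0]>2.2*f[:,:,2])\&(f[:,:,0]>70)/' b.py; python3 b.py
```

```text
scene [344.7, 105.9, 28.6, 47.0]
[[368.2857 133.4286]
 [346.9333 110.1333]] [28 15]
top [118.5, 246.6, 44.6, 57.4]
[[122.4268 296.2439]
 [156.3165 253.8734]] [82 79]
[array([0.4849, 0.2289, 0.2518]), array([0.4552, 0.3823, 0.0251])] [array([0.5142, 0.2722, 0.1478]), array([0.4294, 0.3227, 0.1525])]
mid [0.47   0.3056 0.1384] len 0.2753287577721432 ang -79.04849053048414
mid [0.4718 0.2975 0.1502] len 0.09884670724864021 ang -30.755173171114752
top only [array([0.514, 0.272, 0.148]), array([0.4296, 0.3242, 0.148 ])]
scene [230 233]
top [351 224]
sock [0.4701 0.2944 0.058 ]
```

View pics/c2.png

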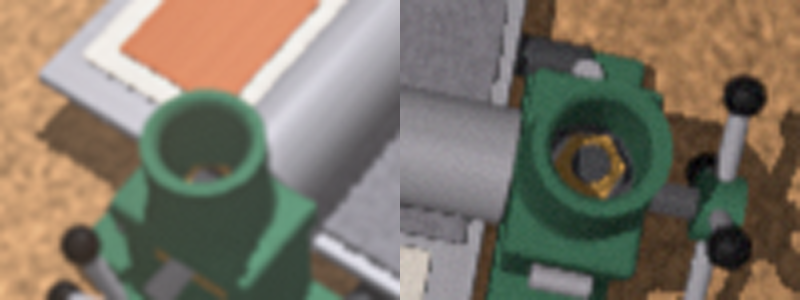

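```bash
python3 - <<'E'
from h import *
p=r.grab_frame("top")
# rectify plane z=0.118 around (.529,-.192): 60x60mm -> 600 px ; image right=+x, up=+y
W=np.array([[.499,-.162],[.559,-.162],[.559,-.222],[.499,-.222]])
src=np.float32([proj(p,[*w,.118]) for w in W]);dst=np.float32([[0,0],[600,0],[600,600],[0,600]])
H=cv2.getPerspectiveTransform(src,dst)
cv2.imwrite("pics/nut.png",cv2.warpPerspective(p["pixels"][:,:,::-1],H,(600,600),flags=cv2.INTER_CUBIC))
print(src)
E
```

```text
[[382.1068  278.39355]
 [383.23917 248.31757]
 [413.71225 250.19183]
 [412.98773 280.31192]]
```

View pics/nut.png

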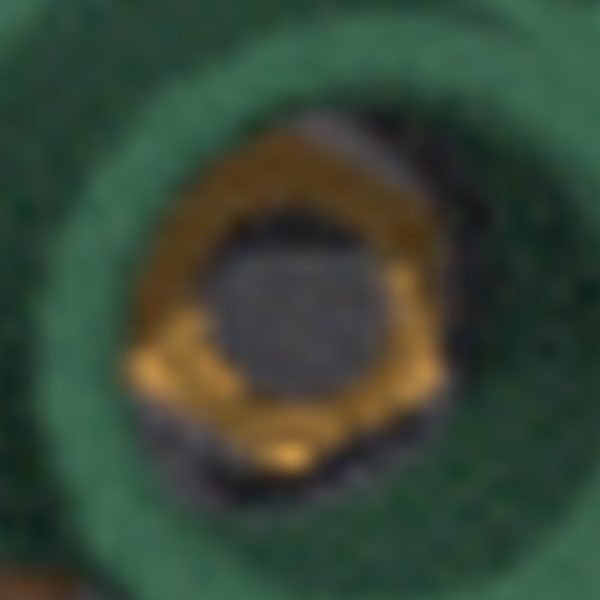

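```bash
cat > go.py <<'E'
import sys
from h import *
np.set_printoptions(precision=4,suppress=True)
# args: x y z toolx_angle_deg -> units relative to now
x,y,z,a=map(float,sys.argv[1:5]); o=r.get_obs(); Rc=Rm(o["orientation"]); a=np.radians(a)
Rt=np.array([[np.cos(a),np.sin(a),0],[np.sin(a),-np.cos(a),0],[0,0,-1]])
s=Rc.T@(np.array([x,y,z])-o["tcp_pos"])/.25; t=R.from_matrix(Rc.T@Rt).as_rotvec()/(np.pi/2)
print("shift",s,"turn",t,"rows>=",np.linalg.norm(s)*4, np.linalg.norm(t)*90/10.7)
print("j",o["joints"],"tx",np.degrees(np.arctan2(Rc[1,0],Rc[0,0])),"F",o["contact_force"],"M",o["moment"])
E
python3 go.py .472 .297 .30 149; python3 go.py .472 .297 .30 149 >/dev/null
```

```text
shift [-1.5048 -1.0533 -0.2748] turn [ 0.     -0.      0.1733] rows>= 7.428983995956342 1.457756993808586
j [-1.4101  0.477   0.0224  1.5554 -0.0115  1.1093 -0.0831] tx 164.59799973801108 F [-0.1975 -0.8325  0.2868] M [-0.0056 -0.0279  0.0639]
```

Call:
apply_moves([
  [-0.15, -0.1, -0.27, 0, 0, 0.02],
  [-0.35, -0.25, -0.27, 0, 0, 0.05],
  [-0.55, -0.4, -0.27, 0, 0, 0.08],
  [-0.75, -0.52, -0.27, 0, 0, 0.12],
  [-0.9, -0.63, -0.27, 0, 0, 0.17],
], claw=1)

```text
clock: 2.17
tcp_pos: [0.3561, 0.4371, 0.2993]
orientation: [0.837, 3.027, 0.001]
contact_force: [0.8, 0.4, 0.1]
grip_width: 0.0853
gripper_force: 0.0
```

```bash
python3 go.py .472 .297 .25 149
```

```text
shift [-0.6854 -0.2426  0.197 ] turn [0.0006 0.0002 0.0008] rows>= 3.013344213610482 0.008760553179035378
j [-1.1338  0.233   0.1638  1.7529 -0.0408  1.158   0.073 ] tx 149.07459458799875 F [0.8187 0.4067 0.0775] M [ 0.0297 -0.0281 -0.0223]
```

Call:
apply_moves([
  [-0.2, -0.08, 0.05, 0, 0, 0],
  [-0.4, -0.16, 0.1, 0, 0, 0],
  [-0.6, -0.22, 0.15, 0, 0, 0],
  [-0.685, -0.242, 0.197, 0, 0, 0],
  [-0.685, -0.242, 0.197, 0, 0, 0],
])

```text
clock: 2.8
tcp_pos: [0.4715, 0.2977, 0.2489]
orientation: [-0.838, -3.027, 0.003]
contact_force: [-0.4, -0.3, -0.0]
grip_width: 0.0855
gripper_force: 0.0
```

```bash
python3 go.py .472 .297 .1255 149; python3 - <<'E'
from h import *
p=r.grab_frame("scene");q=r.grab_frame("top")
for a,f in(("s",p),("t",q)):
    u=proj(f,[.472,.297,.15]).astype(int); y=max(u[1]-60,0);x=max(u[0]-80,0)
    cv2.imwrite(f"pics/{a}3.png",f["pixels"][y:y+120,x:x+160,::-1])
a=[cv2.resize(cv2.imread(f"pics/{k}3.png"),(400,300),interpolation=cv2.INTER_CUBIC) for k in "st"]
cv2.imwrite("pics/c3.png",np.hstack(a))
E
```

```text
shift [-0.0032 -0.0003  0.4937] turn [-0.001   0.      0.0008] rows>= 1.9747484288780004 0.010916538999875583
j [-0.8887  0.2692  0.2594  1.8334 -0.0779  1.0504  0.4316] tx 149.06936985285634 F [-0.3538 -0.264  -0.0452] M [ 0.021   0.009  -0.0955]
```

View pics/c3.png

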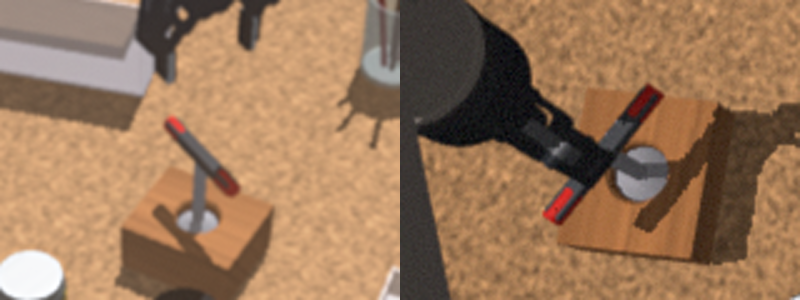

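The picture shows the open gripper above the cross bar, with the fingers on either side of its middle (right panel about 590,165) and the wrench upright in the block.

Call:
apply_moves([
  [-0.003, 0, 0.12, 0, 0, 0],
  [-0.003, 0, 0.24, 0, 0, 0],
  [-0.003, 0, 0.36, 0, 0, 0],
  [-0.003, 0, 0.45, 0, 0, 0],
  [-0.003, 0, 0.49, 0, 0, 0],
])

```text
clock: 3.52
tcp_pos: [0.4699, 0.3009, 0.1263]
orientation: [-0.827, -3.029, 0.001]
contact_force: [0.1, 0.9, 1.2]
grip_width: 0.0852
gripper_force: 0.0
```

Call:
apply_moves([
  [0, 0, 0, 0, 0, 0],
  [0, 0, 0, 0, 0, 0],
  [0, 0, 0, 0, 0, 0],
  [0, 0, 0, 0, 0, 0],
  [0, 0, 0, 0, 0, 0],
], claw=0, newtons=50)

```text
clock: 4.15
tcp_pos: [0.4716, 0.2991, 0.1277]
orientation: [0.832, 3.029, 0.0]
contact_force: [-1.3, -0.9, 6.5]
grip_width: 0.0142
gripper_force: 49.5
```

Call:
apply_moves([
  [0, 0, 0, 0, 0, 0],
  [0, 0, 0, 0, 0, 0],
  [0, 0, 0, 0, 0, 0],
])

```text
clock: 4.53
tcp_pos: [0.4716, 0.2991, 0.1277]
orientation: [0.832, 3.029, 0.0]
contact_force: [-1.0, -1.4, 5.6]
grip_width: 0.0142
gripper_force: 49.5
```

Call:
apply_moves([
  [0, 0, -0.1, 0, 0, 0],
  [0, 0, -0.25, 0, 0, 0],
  [0, 0, -0.45, 0, 0, 0],
  [0, 0, -0.65, 0, 0, 0],
  [0, 0, -0.82, 0, 0, 0],
])

```text
clock: 5.15
tcp_pos: [0.4709, 0.299, 0.3331]
orientation: [-0.832, -3.029, 0.001]
contact_force: [0.3, 0.1, -5.0]
grip_width: 0.0138
gripper_force: 49.8
```

```bash
python3 go.py .528 -.1915 .332 118.5
```

```text
shift [-1.1983 -1.5701  0.0049] turn [-0.0004 -0.0001  0.3421] rows>= 7.900519595983777 2.877599738880622
j [-0.9071  0.1999  0.2726  1.7232 -0.0569  1.2268  0.4144] tx 149.29028770089 F [ 0.2669  0.0877 -5.0271] M [ 0.0337 -0.0533  0.0061]
```

Call:
apply_moves([
  [-0.1, -0.13, 0, 0, 0, 0.03],
  [-0.24, -0.31, 0, 0, 0, 0.1],
  [-0.38, -0.5, 0, 0, 0, 0.18],
  [-0.53, -0.7, 0, 0, 0, 0.26],
  [-0.68, -0.89, 0, 0, 0, 0.34],
])

```text
clock: 5.78
tcp_pos: [0.5025, 0.0182, 0.3307]
orientation: [-1.608, -2.697, 0.002]
contact_force: [1.4, -0.3, -5.3]
grip_width: 0.014
gripper_force: 49.7
```

```bash
python3 go.py .528 -.1915 .332 118.5
```

```text
shift [-0.7863 -0.3092 -0.0051] turn [-0.0013 -0.0005 -0.0013] rows>= 3.3798249790308446 0.015764075848701653
j [-0.6302  0.098   0.5156  1.854  -0.0517  1.2048  0.3973] tx 118.38437042881901 F [ 1.3929 -0.3057 -5.3093] M [ 0.007  -0.1739  0.0443]
```

Call:
apply_moves([
  [-0.2, -0.08, 0, 0, 0, 0],
  [-0.4, -0.16, 0, 0, 0, 0],
  [-0.6, -0.235, 0, 0, 0, 0],
  [-0.75, -0.295, 0, 0, 0, 0],
  [-0.786, -0.309, 0, 0, 0, 0],
])

```text
clock: 6.4
tcp_pos: [0.5285, -0.1923, 0.3308]
orientation: [-1.61, -2.696, 0.004]
contact_force: [0.0, 1.8, -5.5]
grip_width: 0.0142
gripper_force: 49.8
```

```bash
python3 go.py .528 -.1915 .30 118.5; python3 - <<'E'
from h import *
np.set_printoptions(precision=4,suppress=True)
P={n:r.grab_frame(n) for n in("scene","top")}
for t in("wrench","wrench_grip","bore_mouth","slack_side"):
    o=[]
    for n,p in P.items():
        l=r.landmark_of(p,t)
        if l:o.append((p,l[0]["point"]));print(t,n,l[0]["conf"],l[0]["point"])
    if len(o)==2:print(tri(o))
v=[]
for n,p in P.items():
    u=proj(p,[.528,-.19,.22]).astype(int);y=max(u[1]-60,0);x=max(u[0]-80,0)
    v.append(cv2.resize(p["pixels"][y:y+120,x:x+160,::-1],(400,300),interpolation=cv2.INTER_CUBIC));print(x,y)
cv2.imwrite("pics/c4.png",np.hstack(v))
E
```

```text
shift [0.0037 0.0003 0.123 ] turn [-0.0019 -0.0001 -0.002 ] rows>= 0.49238287676818016 0.023122170805248345
j [-0.3149  0.2372  0.6744  1.7347 -0.1543  1.2261  0.8928] tx 118.31969234021454 F [ 0.0336  1.7941 -5.4603] M [ 0.1303  0.0168 -0.0323]
wrench scene 0.93 [279.4, 255.3]
wrench top 0.38 [332.2, 262.4]
[ 0.5025 -0.0918  0.0909]
wrench_grip scene 0.92 [273.4, 209.6]
bore_mouth scene 0.62 [280.3, 266.5]
slack_side scene 0.94 [280.5, 283.6]
199 192
324 193
```

View pics/c4.png

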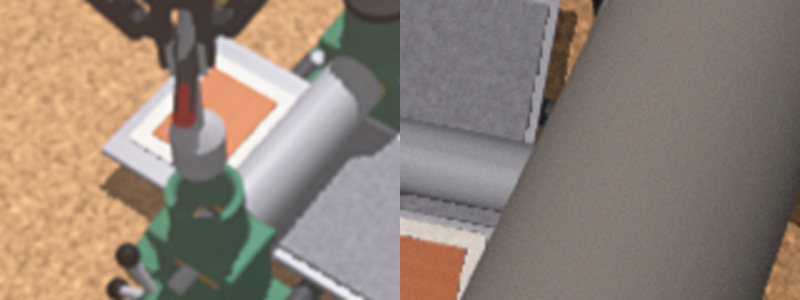

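Call:
apply_moves([
  [0.003, 0, 0, 0, 0, -0.11],
  [0.003, 0, 0, 0, 0, -0.22],
  [0.003, 0, 0, 0, 0, -0.33],
  [0.003, 0, 0, 0, 0, -0.44],
  [0.003, 0, 0, 0, 0, -0.55],
])

```text
clock: 7.52
tcp_pos: [0.5302, -0.1872, 0.3321]
orientation: [0.313, 3.126, 0.0]
contact_force: [-0.6, -0.3, -4.7]
grip_width: 0.0137
gripper_force: 49.9
```

```bash
python3 go.py .528 -.1915 .285 178.5; python3 - <<'E'
from h import *
np.set_printoptions(precision=4,suppress=True)
p=r.grab_frame("scene");o=r.get_obs();t=np.array(o["tcp_pos"]);z=Rm(o["orientation"])[:,2]
print(t,z,"foot",proj(p,t+.1157*z),"bore",proj(p,[.528,-.1915,.165]),"slack",proj(p,[.528,-.1915,.105]))
for k in("wrench","bore_mouth","slack_side"):print(k,[(l["point"],round(l["conf"],2)) for l in r.landmark_of(p,k)])
E
```

```text
shift [ 0.0053 -0.0186  0.1884] turn [ 0.0001  0.0001 -0.1105] rows>= 0.75744730001963 0.9291280019010956
j [-0.2126  0.2203  0.5328  1.7283 -0.1184  1.2249  1.7209] tx 168.55833394368196 F [-0.5775 -0.3499 -4.68  ] M [-0.0264 -0.013  -0.0365]
[ 0.5302 -0.1873  0.3321] [ 0.0002  0.0001 -1.    ] foot [280.9616 252.7393] bore [280.8489 268.1339] slack [282.9216 283.4883]
wrench [([279.8, 254.1], 0.97)]
bore_mouth [([280.6, 267.9], 0.93), ([319.3, 265.6], 0.52)]
slack_side [([282.1, 284.9], 0.71)]
```

Call:
apply_moves([
  [0.005, -0.019, 0.03, 0, 0, -0.08],
  [0.005, -0.019, 0.07, 0, 0, -0.11],
  [0.005, -0.019, 0.12, 0, 0, -0.11],
  [0.005, -0.019, 0.15, 0, 0, -0.11],
  [0.005, -0.019, 0.15, 0, 0, -0.11],
])

```text
clock: 8.35
tcp_pos: [0.5276, -0.1917, 0.2938]
orientation: [-0.054, -3.14, -0.0]
contact_force: [1.1, 0.3, -4.5]
grip_width: 0.0141
gripper_force: 49.8
```

```bash
python3 go.py .528 -.1915 .276 178.5; python3 - <<'E'
from h import *
np.set_printoptions(precision=4,suppress=True)
p=r.grab_frame("scene");o=r.get_obs();t=np.array(o["tcp_pos"]);z=Rm(o["orientation"])[:,2]
print(t,z,"foot",proj(p,t+.1157*z),"bore",proj(p,[.528,-.1915,.165]))
for k in("wrench","bore_mouth"):print(k,[(l["point"],round(l["conf"],2)) for l in r.landmark_of(p,k)])
u=proj(p,[.528,-.19,.19]).astype(int);y=u[1]-45;x=u[0]-60
cv2.imwrite("pics/c5.png",cv2.resize(p["pixels"][y:y+90,x:x+120,::-1],(800,600),interpolation=cv2.INTER_CUBIC));print(x,y)
E
```

```text
shift [-0.0015  0.0007  0.0712] turn [ 0.0001 -0.0009 -0.0051] rows>= 0.2850665147536097 0.04331833196039792
j [-0.1773  0.2485  0.505   1.7813 -0.1307  1.1465  1.9056] tx 178.04406161505196 F [ 1.0976  0.3059 -4.4826] M [0.0168 0.0533 0.0083]
[ 0.528  -0.1919  0.2944] [-0.0004 -0.     -1.    ] foot [280.2264 264.5668] bore [280.8489 268.1339]
wrench [([279.9, 264.8], 0.57)]
bore_mouth [([280.1, 268.3], 0.95)]
220 215
```

View pics/c5.png

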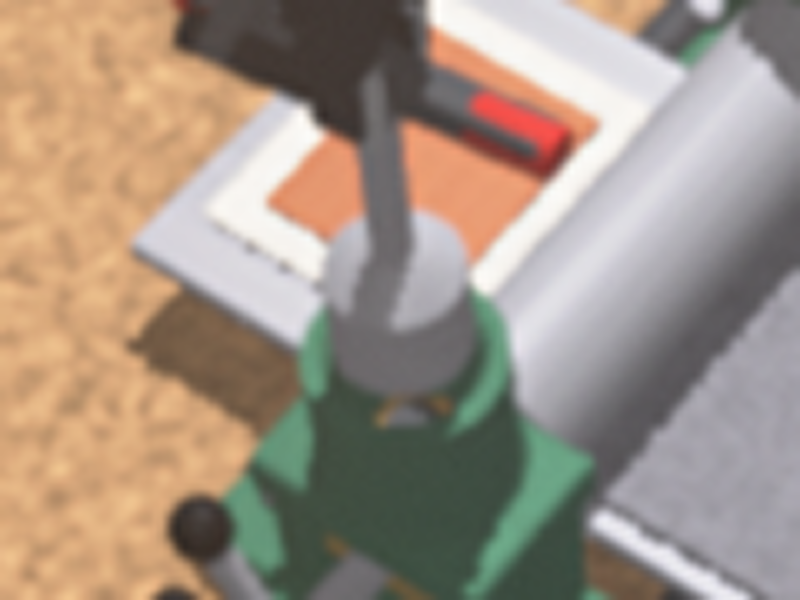

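The socket (centred about column 402 in the crop) sits over the rim (300–512, centre 406), so it's aligned. I'll descend slowly.

Call:
apply_moves([
  [-0.001, 0, 0.018, 0, 0, -0.005],
  [-0.001, 0, 0.036, 0, 0, -0.005],
  [-0.001, 0, 0.05, 0, 0, -0.005],
  [-0.001, 0, 0.06, 0, 0, -0.005],
  [-0.001, 0, 0.07, 0, 0, -0.005],
])

```text
clock: 9.12
tcp_pos: [0.5282, -0.192, 0.2769]
orientation: [-0.04, -3.141, -0.0]
contact_force: [-0.5, 0.3, -3.5]
grip_width: 0.0139
gripper_force: 49.9
```

Call:
apply_moves([
  [0, 0, 0.01, 0, 0, 0],
  [0, 0, 0.02, 0, 0, 0],
  [0, 0, 0.03, 0, 0, 0],
  [0, 0, 0.04, 0, 0, 0],
])

```text
clock: 9.62
tcp_pos: [0.5281, -0.1919, 0.2667]
orientation: [-0.04, -3.141, -0.0]
contact_force: [0.0, 0.1, -3.6]
grip_width: 0.0139
gripper_force: 49.9
```

Call:
apply_moves([
  [0, 0, 0.02, 0, 0, 0],
  [0, 0, 0.04, 0, 0, 0],
  [0, 0, 0.06, 0, 0, 0],
  [0, 0, 0.08, 0, 0, 0],
  [0, 0, 0.1, 0, 0, 0],
])

```text
clock: 10.25
tcp_pos: [0.5281, -0.1919, 0.2416]
orientation: [-0.04, -3.141, -0.0]
contact_force: [-0.7, 0.4, -3.3]
grip_width: 0.014
gripper_force: 49.9
```

Call:
apply_moves([
  [0, 0, 0.008, 0, 0, 0],
  [0, 0, 0.016, 0, 0, 0],
  [0, 0, 0.024, 0, 0, 0],
  [0, 0, 0.032, 0, 0, 0],
])

```text
clock: 10.75
tcp_pos: [0.5282, -0.1919, 0.234]
orientation: [0.04, 3.141, 0.0]
contact_force: [-0.2, 0.2, -3.7]
grip_width: 0.0136
gripper_force: 50.0
```

Call:
apply_moves([
  [0, 0, 0.004, 0, 0, 0],
  [0, 0, 0.008, 0, 0, 0],
  [0, 0, 0.012, 0, 0, 0],
])

```text
clock: 11.12
tcp_pos: [0.5292, -0.1924, 0.2328]
orientation: [0.04, 3.139, -0.0]
contact_force: [-2.4, 1.9, 8.7]
grip_width: 0.014
gripper_force: 51.5
```

Call:
apply_moves([
  [0, 0, 0.002, 0, 0, 0.03],
  [0, 0, 0.003, 0, 0, 0.06],
  [0, 0, 0.003, 0, 0, 0.09],
])

```text
clock: 11.5
tcp_pos: [0.5293, -0.193, 0.2323]
orientation: [0.264, 3.127, -0.001]
contact_force: [-2.8, -0.2, 9.4]
grip_width: 0.0143
gripper_force: 51.8
```

```bash
python3 go.py .5281 -.1919 .2207 178.5
```

```text
shift [0.0058 0.0036 0.0465] turn [-0.0005  0.0022 -0.0906] rows>= 0.18789039591198622 0.7622283735890513
j [-0.1764  0.3138  0.5174  1.8554 -0.1808  1.0151  1.8176] tx 170.34666054001255 F [-2.7564 -0.1619  9.3787] M [0.2882 1.0034 0.1147]
```

Call:
apply_moves([
  [0.005, 0.002, 0, 0, 0, 0],
  [0.005, 0.002, 0, 0, 0, 0],
])

```text
clock: 11.75
tcp_pos: [0.5285, -0.1925, 0.2323]
orientation: [0.262, 3.126, -0.002]
contact_force: [-1.2, 0.0, 7.2]
grip_width: 0.0139
gripper_force: 51.6
```

Call:
apply_moves([
  [0, 0, 0, 0, 0, -0.03],
  [0, 0, 0, 0, 0, -0.06],
  [0, 0, 0, 0, 0, -0.09],
  [0, 0, 0, 0, 0, -0.12],
])

```text
clock: 12.25
tcp_pos: [0.5273, -0.1913, 0.2301]
orientation: [-0.037, 3.141, -0.0]
contact_force: [-0.3, -0.1, -5.2]
grip_width: 0.0136
gripper_force: 49.9
```

```bash
python3 go.py .5281 -.1919 .2207 178.5
```

```text
shift [-0.003  -0.0024  0.0376] turn [-0.0002  0.0004  0.0316] rows>= 0.15100650366360668 0.2654636607378213
j [-0.1482  0.309   0.4777  1.8595 -0.1656  1.0114  1.9926] tx -178.6597834667527 F [-0.3101 -0.1413 -5.2462] M [0.2096 0.1101 0.0104]
```

Call:
apply_moves([
  [0, 0, 0.006, 0, 0, 0],
  [0, 0, 0.012, 0, 0, 0],
  [0, 0, 0.018, 0, 0, 0],
  [0, 0, 0.024, 0, 0, 0],
  [0, 0, 0.03, 0, 0, 0],
])

```text
clock: 12.88
tcp_pos: [0.5271, -0.1913, 0.2227]
orientation: [-0.034, 3.141, -0.0]
contact_force: [-0.1, 0.4, -3.6]
grip_width: 0.014
gripper_force: 50.0
```

Call:
apply_moves([
  [0, 0, 0.004, 0, 0, 0],
  [0, 0, 0.008, 0, 0, 0],
])

```text
clock: 13.12
tcp_pos: [0.5271, -0.1913, 0.2208]
orientation: [-0.034, 3.141, 0.0]
contact_force: [0.4, 0.2, -4.7]
grip_width: 0.0138
gripper_force: 50.0
```

Foot should be about at the floor; go on until contact.

Call:
apply_moves([
  [0, 0, 0.004, 0, 0, 0],
  [0, 0, 0.008, 0, 0, 0],
  [0, 0, 0.008, 0, 0, 0],
])

```text
clock: 13.5
tcp_pos: [0.5278, -0.1917, 0.2207]
orientation: [-0.034, 3.139, 0.0]
contact_force: [-3.7, 0.3, 9.0]
grip_width: 0.0142
gripper_force: 51.9
```

Call:
apply_moves([
  [0, 0, -0.005, 0, 0, 0.05],
  [0, 0, -0.005, 0, 0, 0.13],
  [0, 0, -0.005, 0, 0, 0.22],
  [0, 0, -0.005, 0, 0, 0.31],
  [0, 0, -0.005, 0, 0, 0.4],
])

```text
clock: 14.12
tcp_pos: [0.5274, -0.1916, 0.2207]
orientation: [0.944, 2.995, -0.0]
contact_force: [-0.9, 0.5, 1.2]
grip_width: 0.0141
gripper_force: 50.6
```

```bash
python3 go.py .5271 -.1913 .2207 178.5
```

```text
shift [0.0017 0.0004 0.0001] turn [-0.      0.0007 -0.3723] rows>= 0.007120934805733341 3.1311380219690887
j [-0.2464  0.3382  0.6086  1.8755 -0.2279  0.9961  1.4203] tx 144.9968765186842 F [-0.9458  0.4795  1.2299] M [0.0487 0.281  0.1802]
```

Call:
apply_moves([
  [0, 0, 0, 0, 0, 0.06],
  [0, 0, 0, 0, 0, 0.12],
  [0, 0, 0, 0, 0, 0.18],
])

```text
clock: 14.5
tcp_pos: [0.5273, -0.1918, 0.2207]
orientation: [1.355, 2.833, -0.0]
contact_force: [-0.7, 0.1, 0.5]
grip_width: 0.0143
gripper_force: 50.7
```

```bash
cat > m.py <<'E'
from h import *
M=[]
for i in range(4):
    o=r.get_obs();M.append(o["moment"][2]); r.grab_frame("top") if i<3 else 0
Rc=Rm(o["orientation"]);print("tx",np.degrees(np.arctan2(Rc[1,0],Rc[0,0])),"Mz",np.round(M,3),o["contact_force"],o["tcp_pos"],o["joints"][6])
E
python3 m.py
```

```text
tx 129.12470532082781 Mz [ 0.137  0.017 -0.058 -0.07 ] [-1.73318888  0.02922319  3.2905214 ] [ 0.5274016  -0.19172291  0.22069174] 1.1716070657046238
```

Call:
apply_moves([
  [0, 0, 0, 0, 0, 0.05],
  [0, 0, 0, 0, 0, 0.1],
])

```text
clock: 14.9
tcp_pos: [0.5273, -0.1918, 0.2207]
orientation: [1.57, 2.72, 0.0]
contact_force: [-1.1, 0.2, 2.7]
grip_width: 0.0142
gripper_force: 51.0
```

```bash
python3 m.py
```

```text
tx 120.18039411062598 Mz [ 0.137  0.098 -0.039 -0.083] [-2.3509884  -0.38714399  5.27118035] [ 0.52738303 -0.19175248  0.22068091] 1.032792712260874
```

Call:
apply_moves([
  [0, 0, 0, 0, 0, 0.05],
  [0, 0, 0, 0, 0, 0.1],
])

```text
clock: 15.3
tcp_pos: [0.5273, -0.1918, 0.2206]
orientation: [1.777, 2.589, 0.0]
contact_force: [-2.2, -0.6, 5.8]
grip_width: 0.0139
gripper_force: 51.3
```

```bash
python3 m.py
```

```text
tx 111.17974733797317 Mz [ 0.151  0.104 -0.032 -0.01 ] [-2.56979138 -1.1867017   5.79786162] [ 0.52736769 -0.19173521  0.22065698] 0.8939932868138701
```

Call:
apply_moves([
  [0, 0, 0, 0, 0, 0.05],
  [0, 0, 0, 0, 0, 0.1],
])

```text
clock: 15.7
tcp_pos: [0.5273, -0.1918, 0.2207]
orientation: [1.975, 2.442, 0.0]
contact_force: [-2.5, -0.1, 5.5]
grip_width: 0.0139
gripper_force: 51.4
```

```bash
python3 m.py
```

```text
tx 102.19283354828806 Mz [0.297 0.188 0.036 0.044] [-1.53206485 -0.54063974  6.08996127] [ 0.5273013  -0.19180471  0.22064688] 0.7565784444987418
```

Call:
apply_moves([
  [0, 0, 0, 0, 0, 0.03],
  [0, 0, 0, 0, 0, 0.05],
])

```text
clock: 16.1
tcp_pos: [0.5273, -0.1918, 0.2207]
orientation: [2.067, 2.365, -0.0]
contact_force: [-2.4, 0.1, 6.1]
grip_width: 0.0139
gripper_force: 51.5
```

```bash
python3 m.py
```

```text
tx 97.74195780999189 Mz [0.421 0.42  0.338 0.331] [-2.88174392  0.6449249   6.45140765] [ 0.52728045 -0.19179662  0.22064518] 0.6888723536050667
```

Call:
apply_moves([
  [0, 0, 0, 0, 0, 0.02],
  [0, 0, 0, 0, 0, 0.02],
  [0, 0, 0, 0, 0, 0.02],
])

```text
clock: 16.62
tcp_pos: [0.5273, -0.1918, 0.2207]
orientation: [2.102, 2.333, 0.0]
contact_force: [-2.5, -0.9, 6.7]
grip_width: 0.0139
gripper_force: 51.4
```

```bash
python3 m.py
```

```text
tx 95.95819990225867 Mz [0.37  0.385 0.346 0.43 ] [-3.18441784  0.0351441   6.32306936] [ 0.52729204 -0.19177671  0.22065982] 0.6618522928424208
```

Call:
apply_moves([
  [0, 0, 0, 0, 0, 0.025],
  [0, 0, 0, 0, 0, 0.025],
  [0, 0, 0, 0, 0, 0.025],
])

```text
clock: 17.15
tcp_pos: [0.5273, -0.1918, 0.2206]
orientation: [2.148, 2.292, -0.0]
contact_force: [-1.8, -1.0, 5.7]
grip_width: 0.014
gripper_force: 51.5
```

```bash
python3 m.py
```

```text
tx 93.71385262290208 Mz [0.423 0.389 0.43  0.403] [-2.53150205 -0.06963926  5.86956746] [ 0.52722321 -0.19180585  0.22063228] 0.6279946337451339
```

Call:
apply_moves([
  [0, 0, 0, 0, 0, -0.03],
  [0, 0, 0, 0, 0, -0.06],
  [0, 0, 0, 0, 0, -0.08],
])

```text
clock: 17.68
tcp_pos: [0.5272, -0.1919, 0.2207]
orientation: [2.0, 2.422, 0.0]
contact_force: [-2.5, -0.2, 6.2]
grip_width: 0.0143
gripper_force: 51.3
```

```bash
python3 m.py
```

```text
tx 100.85410082352318 Mz [-0.095  0.004  0.04   0.001] [-2.70632852 -0.48273321  6.25892788] [ 0.52724756 -0.19187723  0.2206793 ] 0.7362863690048236
```

Call:
apply_moves([
  [0, 0, -0.01, 0, 0, 0],
  [0, 0, -0.03, 0, 0, 0],
  [0, 0, -0.06, 0, 0, 0],
  [0, 0, -0.1, 0, 0, 0],
  [0, 0, -0.15, 0, 0, 0],
])

```text
clock: 18.45
tcp_pos: [0.5273, -0.1911, 0.2588]
orientation: [2.004, 2.419, 0.001]
contact_force: [1.3, -0.2, -4.7]
grip_width: 0.014
gripper_force: 50.3
```

Call:
apply_moves([
  [0, 0, -0.06, 0, 0, 0],
  [0, 0, -0.14, 0, 0, 0],
  [0, 0, -0.22, 0, 0, 0],
  [0, 0, -0.29, 0, 0, 0],
  [0, 0, -0.31, 0, 0, 0],
])

```text
clock: 19.08
tcp_pos: [0.5276, -0.1915, 0.3366]
orientation: [2.004, 2.417, 0.002]
contact_force: [0.5, 0.2, -3.6]
grip_width: 0.014
gripper_force: 50.4
```

```bash
python3 go.py .4716 .2991 .335 149.3
```

```text
shift [1.97   0.1443 0.0058] turn [ 0.0012  0.0009 -0.54  ] rows>= 7.901310335923565 4.542432334831243
j [-0.4495  0.2548  0.8497  1.7382 -0.2025  1.2374  0.6373] tx 100.6961091626893 F [ 0.5246  0.21   -3.587 ] M [-0.0099 -0.0339 -0.0031]
```

Call:
apply_moves([
  [0.15, 0.01, 0, 0, 0, -0.06],
  [0.37, 0.03, 0, 0, 0, -0.16],
  [0.59, 0.045, 0, 0, 0, -0.27],
  [0.8, 0.06, 0, 0, 0, -0.38],
  [1.0, 0.073, 0, 0, 0, -0.48],
])

```text
clock: 19.7
tcp_pos: [0.4978, 0.0595, 0.3348]
orientation: [-0.965, -2.989, -0.0]
contact_force: [1.0, 0.5, -5.5]
grip_width: 0.0138
gripper_force: 50.4
```

```bash
python3 go.py .4716 .2991 .335 149.3
```

```text
shift [ 0.6453  0.7162 -0.0003] turn [-0.     -0.0003 -0.0564] rows>= 3.8559850326328107 0.4742191791556095
j [-0.7959  0.0911  0.6041  1.8561 -0.0556  1.2113  0.7722] tx 144.22592274294658 F [ 1.0206  0.4709 -5.5105] M [ 0.0125 -0.124   0.0015]
```

Call:
apply_moves([
  [0.16, 0.18, 0, 0, 0, -0.056],
  [0.32, 0.36, 0, 0, 0, -0.056],
  [0.48, 0.54, 0, 0, 0, -0.056],
  [0.6, 0.665, 0, 0, 0, -0.056],
  [0.645, 0.716, 0, 0, 0, -0.056],
])

```text
clock: 20.32
tcp_pos: [0.4722, 0.3008, 0.3341]
orientation: [-0.834, -3.028, 0.001]
contact_force: [0.7, -0.6, -4.6]
grip_width: 0.014
gripper_force: 50.4
```

Call:
apply_moves([
  [0, 0, 0.1, 0, 0, 0],
  [0, 0, 0.25, 0, 0, 0],
  [0, 0, 0.4, 0, 0, 0],
  [0, 0, 0.48, 0, 0, 0],
  [0, 0, 0.48, 0, 0, 0],
])

```text
clock: 20.95
tcp_pos: [0.4729, 0.2958, 0.2133]
orientation: [-0.842, -3.024, 0.006]
contact_force: [0.8, 0.6, -3.7]
grip_width: 0.0141
gripper_force: 50.4
```

```bash
python3 go.py .4716 .2991 .1277 149.3;  python3 - <<'E'
from h import *
p=r.grab_frame("scene");o=r.get_obs();t=np.array(o["tcp_pos"]);z=Rm(o["orientation"])[:,2]
print("foot",t+.1157*z,proj(p,t+.1157*z))
print("hole rim est",proj(p,[.4716,.2991,.06]))
for k in("wrench","wrench_grip","block_hole"):print(k,[(l["point"],round(l["conf"],2)) for l in r.landmark_of(p,k)])
u=proj(p,[.472,.297,.1]).astype(int);y=max(u[1]-45,0);x=u[0]-60
cv2.imwrite("pics/c6.png",cv2.resize(p["pixels"][y:y+90,x:x+120,::-1],(800,600),interpolation=cv2.INTER_CUBIC));print(x,y)
E
```

```text
shift [0.0111 0.0101 0.3425] turn [-0.0028 -0.0006 -0.0048] rows>= 1.3715088849985084 0.046937162722361495
j [-1.0071  0.3199  0.4171  1.8777 -0.1528  0.9797  0.5047] tx 148.87009734678733 F [ 0.8212  0.6186 -3.7024] M [0.001  0.0269 0.0225]
foot [0.47377308 0.29638531 0.09912444] [357.07354043 136.90709533]
hole rim est [356.224369   146.79359269]
wrench [([355.8, 135.7], 0.95), ([286.0, 178.3], 0.72)]
wrench_grip [([358.7, 94.5], 0.65)]
block_hole [([355.1, 159.6], 0.78)]
296 91
```

View pics/c6.png

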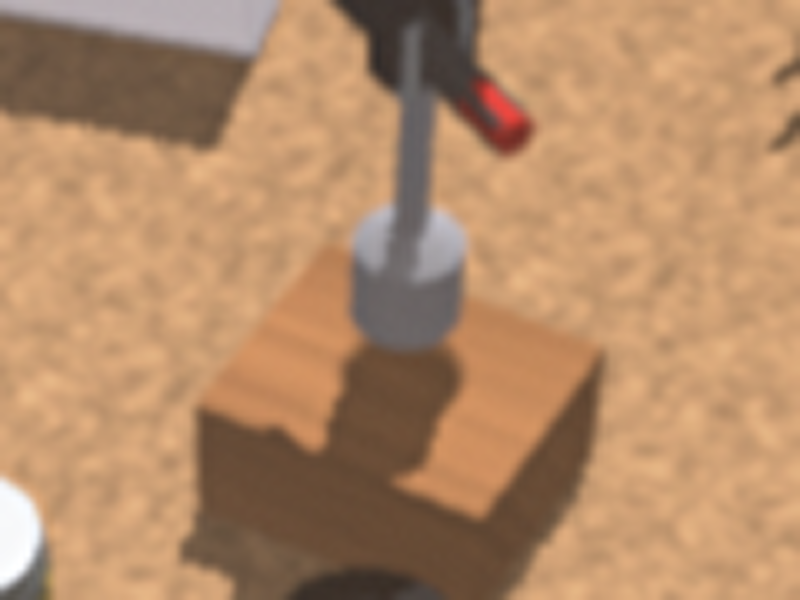

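The socket hangs just above the block (foot at crop 405,330) and the hole lies beneath it. I'll realign and go down slowly.

Call:
apply_moves([
  [0.011, 0.01, 0.04, 0, 0, -0.005],
  [0.011, 0.01, 0.08, 0, 0, -0.005],
  [0.011, 0.01, 0.12, 0, 0, -0.005],
  [0.011, 0.01, 0.12, 0, 0, -0.005],
  [0.011, 0.01, 0.12, 0, 0, -0.005],
])

```text
clock: 21.78
tcp_pos: [0.4729, 0.3009, 0.1851]
orientation: [0.83, 3.03, -0.0]
contact_force: [1.2, 0.1, -4.3]
grip_width: 0.0141
gripper_force: 50.4
```

```bash
python3 go.py .4716 .2991 .1277 149.3
```

```text
shift [ 0.0007 -0.0089  0.2296] turn [0.     0.0001 0.0009] rows>= 0.9190035063702184 0.007203513034968642
j [-0.9997  0.3558  0.4035  1.9018 -0.1729  0.9176  0.523 ] tx 149.37669375905168 F [ 1.1563  0.1175 -4.3276] M [ 0.0273 -0.0181  0.0286]
```

Call:
apply_moves([
  [0.001, -0.009, 0, 0, 0, 0],
  [0.001, -0.009, 0.016, 0, 0, 0],
  [0.001, -0.009, 0.03, 0, 0, 0],
  [0.001, -0.009, 0.045, 0, 0, 0],
  [0.001, -0.009, 0.06, 0, 0, 0],
])

```text
clock: 22.4
tcp_pos: [0.4713, 0.2991, 0.1697]
orientation: [-0.829, -3.03, 0.0]
contact_force: [-0.2, 0.2, -5.5]
grip_width: 0.0143
gripper_force: 50.4
```

```bash
python3 go.py .4716 .2991 .1277 149.3
```

```text
shift [-0.0011  0.0004  0.168 ] turn [-0.0001 -0.      0.001 ] rows>= 0.6720179105377679 0.008734026746977737
j [-0.9934  0.372   0.3975  1.9203 -0.1828  0.8844  0.5327] tx 149.3929212320729 F [-0.2246  0.2167 -5.4812] M [-0.0121 -0.0055 -0.0297]
```

Call:
apply_moves([
  [0, 0, 0.035, 0, 0, 0],
  [0, 0, 0.07, 0, 0, 0],
  [0, 0, 0.105, 0, 0, 0],
  [0, 0, 0.135, 0, 0, 0],
  [0, 0, 0.155, 0, 0, 0],
])

```text
clock: 23.02
tcp_pos: [0.4712, 0.299, 0.1307]
orientation: [-0.829, -3.03, 0.001]
contact_force: [-0.0, -0.8, -4.6]
grip_width: 0.0141
gripper_force: 50.3
```

Call:
apply_moves([
  [0, 0, 0.006, 0, 0, 0],
  [0, 0, 0.012, 0, 0, 0],
  [0, 0, 0.016, 0, 0, 0],
])

```text
clock: 23.4
tcp_pos: [0.4716, 0.2994, 0.1277]
orientation: [0.829, 3.03, 0.001]
contact_force: [-1.5, -0.4, 3.7]
grip_width: 0.0141
gripper_force: 51.5
```

On the floor. Release, then lift clear.

Call:
apply_moves([
  [0, 0, 0, 0, 0, 0],
  [0, 0, 0, 0, 0, 0],
  [0, 0, 0, 0, 0, 0],
  [0, 0, 0, 0, 0, 0],
  [0, 0, 0, 0, 0, 0],
], claw=1)

```text
clock: 24.02
tcp_pos: [0.4714, 0.2992, 0.1274]
orientation: [0.829, 3.03, 0.0]
contact_force: [0.3, 0.1, -0.3]
grip_width: 0.0853
gripper_force: 0.0
```

Call:
apply_moves([
  [0, 0, -0.06, 0, 0, 0],
  [0, 0, -0.15, 0, 0, 0],
  [0, 0, -0.3, 0, 0, 0],
  [0, 0, -0.45, 0, 0, 0],
  [0, 0, -0.6, 0, 0, 0],
])

```text
clock: 24.65
tcp_pos: [0.4714, 0.299, 0.2797]
orientation: [0.83, 3.029, 0.001]
contact_force: [-0.2, 0.2, 0.8]
grip_width: 0.0851
gripper_force: 0.0
```

Call:
apply_moves([
  [0, 0, 0, 0, 0, 0],
  [0, 0, 0, 0, 0, 0],
  [0, 0, 0, 0, 0, 0],
])

```text
clock: 25.02
tcp_pos: [0.4708, 0.2987, 0.2764]
orientation: [-0.829, -3.029, 0.003]
contact_force: [-0.2, 1.1, -0.2]
grip_width: 0.0852
gripper_force: 0.0
```

```bash
python3 - <<'E'
from h import *
v=[]
for n in("scene","top"):
    p=r.grab_frame(n)
    for k in("wrench","block_hole"):print(n,k,[(l["point"],round(l["conf"],2)) for l in r.landmark_of(p,k)][:1])
    u=proj(p,[.472,.297,.1]).astype(int);y=max(u[1]-60,0);x=max(u[0]-80,0)
    v.append(cv2.resize(p["pixels"][y:y+120,x:x+160,::-1],(400,300),interpolation=cv2.INTER_CUBIC))
cv2.imwrite("pics/c7.png",np.hstack(v))
E
```

```text
scene wrench [([356.2, 155.8], 0.83)]
scene block_hole [([358.1, 159.1], 0.95)]
top wrench [([159.9, 283.8], 0.71)]
top block_hole [([159.3, 289.0], 0.71)]
```

View pics/c7.png

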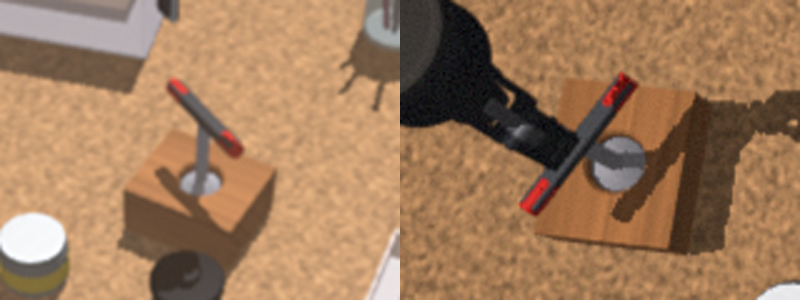

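The wrench stands upright in its hole (left panel about 200,185), released, with the gripper clear above it.

```bash
python3 -c "
from bench import r
print(r.hand_in())"
```

```text
the job is handed in; nothing more can be done
None
```

The nut on the slack side is snug at about 0.4 N m felt torque, the wrench is back upright in its block with the gripper clear, and the job is handed in at about 25 s; the hand-in returned no verdict.

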